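Find the hidden release notch and free the drawer

TASK

Free the sprung drawer of the grey bench console: put a fingertip lightly on one end of the black rail along its front top edge, then feel your way along the rail until you find the place where it gives, which is the sprung cover over the hidden release notch. Press down into the notch until the drawer springs out by itself, then let the cover rise again and move clear. Only touch and press gently, do not push or pull on the drawer, and leave the sensor and the two calibration masses where they are.

Things in the scene. Friction and masses are not known exactly. Their poses are not given: they have to be found in the camera images.
- console: Grey fixed bench console, 150 (its x) x 370 (its y) mm; origin: centre of its underside on the bench; front faces its -x. Along its front top edge runs a level black rail, 32 mm deep (console x -75 to -43), 250 mm long (y -125 to 125), top 72 mm above the bench, between two blue cheeks 60 mm long, tops at 76 mm. Behind it the grey top plate is at 60 mm. The drawer lies below the rail.
- rail_left (a point): Left (console +y) end of the black rail: middle of its depth, on its top surface. A release notch 54 mm long, as deep as the rail and open to front and back, hides somewhere along the rail, its centre within 50 mm of the rail's middle; a flush sprung cover nearly 54 mm long of the same black closes it, only hairline seams show. All the rest of the rail is rigid.
- rail_right (a point): The same at the right (console -y) end of the black rail, 250 mm from the left one.
- cover (a joint): Sprung cover of the hidden notch, slides straight down: 0 = flush with the rail, 0.012 m = fully pressed. 1 to 2 N starts it, then about 430 N/m, so 6 to 8 N at the bottom; it releases the drawer at about 0.007 to 0.010 m and rises by itself when let go.
- drawer (a joint): Drawer in the console's front below the rail (front panel 316 x 40 mm, 8 to 48 mm above the bench): 0 = shut and latched, 0.035 m = sprung out towards console -x; its own spring drives it out once the cover is pressed, and it stays out.
- mass_small: Bystander: grey metal calibration mass 20 x 20 x 30 mm high with a knob, standing loose on the console's top plate at least 60 mm behind the rail's middle line; origin at the centre of its underside.
- accel: Bystander: grey accelerometer 16 x 23 x 19 mm high with a brass connector, standing loose on the console's top plate at least 60 mm behind the rail's middle line; origin at the centre of its underside.
- mass_mid: Bystander: grey metal calibration mass 28 x 28 x 40 mm high with a knob, standing loose on the bench to the left of the console; origin at the centre of its underside.

How it is judged (in metres and radians):
On the way, in this order (a step that is already met when the one before it is completed fails the run):
1. a fingertip rests on either outer end of the black rail, more than 78 mm from its middle, the cover not yet pressed (contact force between the fingers and anything else above 0.3 N and z of the grasp point in the frame of console above 0.08 m and x of the grasp point in the frame of console between -0.09 and -0.035 m and (y of the grasp point in the frame of console above 0.078 m or y of the grasp point in the frame of console below -0.078 m) and y of the grasp point in the frame of console between -0.13 and 0.13 m and value of joint cover below 0.002 m and value of joint drawer below 0.003 m), for 0.04 s.
2. the fingertip presses the cover down into the notch and the drawer springs out (value of joint cover above 0.006 m and contact force between the fingers and anything else above 0.5 N and value of joint drawer above 0.004 m), for 0.02 s.
At the end, for the whole second after the job is handed in: The drawer stands out by more than 30 mm of its 35 mm, the cover has risen to within 3 mm of flush, and the sensor and both masses stand at rest within 15 mm of where they were (value of joint drawer above 0.03 m and value of joint cover below 0.003 m and distance of each of mass_small, accel, mass_mid from where it was at the start of the episode below 0.015 m and linear speed of each of mass_small, accel, mass_mid below 0.02 m/s); the robot touches nothing.
It fails at once if the fingers press on anything with more than 60 N (contact force between the fingers and anything else above 60 N).
It fails at once if the fingers push or pull on the drawer (over 2 N) (contact force between the fingers and drawer above 2 N).
It fails at once if the sensor or a mass is lifted, tipped or pushed away (distance of any of mass_small, accel, mass_mid from where it was at the start of the episode above 0.02 m or angle between any of mass_small, accel, mass_mid's own z axis and vertical above 0.5 rad).
It also fails if it takes over 64 s, if anything falls off the work surface, if the arm or the gripper's body presses on something with over 40 N, if the wrist force passes 120 N, or if a joint passes its speed limit or range.

ROBOT

A 7-joint arm with a two-finger parallel gripper is mounted at the origin on a cart in front of the work surface, level with it; the furniture and walls round the work are solid. World frame = base frame: x ahead of the robot, y to its left, z up, the work surface at z = 0. Lengths are in mm, angles in degrees, forces in N, time in s.
With the tool pointing down it reaches from about 400 to 850 mm from the base axis. Payload 4.5 kg.
Tool frame: the origin (TCP) lies between the finger pads; the fingertips stand 17 mm ahead of it and the grasp point (between the pads) lies 2 mm behind it; z points along the fingers, y is the line along which they close (so a half turn about z gives the same grasp; the last joint's range is limited). The gripper opens to 88 mm and grips with 3 to 60 N. Pads are 18 mm wide; open, the fingers measure 123 mm over their backs; the gripper's body (75 mm by 187 mm) begins 45 mm behind the grasp point.
Start: joints at [75.161, 39.483, -11.15, 89.685, 9.013, 51.709, -12.324], TCP at [180.425, -598.414, 255.743] pointing down, gripper open.
Joint ranges: [-172.22, 172.22], [-26.19, 119.32], [-84.43, 86.54], [7.71, 146.69], [-57.33, 237.33], [2.42, 119.75], [-152.13, 152.13]. Speed limits (degrees/s): [147.25, 147.25, 180, 180, 180, 180, 180].

INTERFACE

Orientations are given as a 3x3 rotation matrix whose columns are the frame's x, y, z axes.
In Python, from rig import r, eyes, spotter gives the robot as it stands. The module is installed in compiled form; this text tells all that it offers.
- The arm moves only by the tool move_arm, never from a script. Its argument "rows" is one flat list of numbers, 5 for each row, row after row: the finger opening in mm, from 0 to 88.1, then the shift along the tool's x, y, z in parts of the range, where 1.0 means 0.75 m, then the turn about the tool's z in shares of pi rad (1.0 is pi rad). A call has 1 to 20 rows; each row is the pose to reach, as a shift and turn from the pose commanded when the call began, along the tool's axes at that moment; what a row does not reach only later rows make up. A row lasts 1/10 s, in which the tool goes at most 50 mm and 8.59 degrees, less where a joint would pass 70% of its speed; a pose out of reach is approached as far as the arm can. No shift or turn number may pass 1 either way. A call with a gripper value outside its range is refused whole. The fingers move at their own pace and stop on an object; the grip force is fixed at half the most. Time passes only in rows, so rows that repeat a pose let the fingers close. It gives the time, the measured TCP pose, the force, the opening and the grip force at its end, in the units of the state.
- r.state(): the state, without advancing time (a new reading comes with each control period).
- eyes.snapshot(name): name is "scene" or "top" or "wrist"; returns the picture (384x512x3 uint8, red, green, blue); there is no depth.
- eyes.calibration(name): a dict with "K" (3x3 intrinsics, pixels), "view" (4x4, takes a point from world to camera coordinates). Camera axes: x right, y down, z forward; pixel columns grow to the right and rows downward; lengths in mm; the calibration is good to about 2 mm. A picture is of the moment at which its call begins: read the wrist's pose just before it. calibration takes no time and is no camera call; for the wrist camera it gives the pose at the moment of the call.
- r.sign_off(): hands the job in; it is judged then, once.
Trained networks look in the newest picture that a camera, given by its name, has taken for a name from the list of things; names that differ only in an ending like _2 or _b are one class to them, and where a whole thing is asked for, a point or a joint stands for the part that bears it (a point fixed in the world has none). Each returns a list of dicts, best first, with "conf" (0 to 1); they miss things now and then, are a little off and sometimes report something else, mostly with a low value. They report only what shows in the picture. A call takes as long as a camera call.
- spotter.masks_of(label, camera): "pixels" (384x512 bool, what is visible of it) and "point" ([column, row] in pixels, amid what is visible of it).
The state is a dict: "time": time; "joint_pos": joint angles; "joint_vel": joint speeds; "effort": joint torques, N m; "position": TCP position; "orientation": TCP orientation; "ft_force": force on the tool from outside, world axes, zero at the start; "torque": the same for the moment, N m; "gripper_width": opening from 0.0 (shut) to 1.0 (fully open); "grasp_force": force on a finger pad.
Only numpy, scipy, OpenCV 4.12 (cv2) and the standard library are available. Lean on these libraries where they do the work, as an engineer would, in place of code of your own. Each camera call takes 0.05 s, during which the arm holds its last target. There are 200 camera calls.

## Working session

There is one attempt and no reset: what is moved stays moved. The work goes in short steps, Python scripts to look and compute and a tool call to move; the robot and the scene stay as the last step left them, time stands still between calls to the robot, and variables do not carry over. Pictures are saved under pics/ and viewed, at most 10 in all, crops included, and the job is handed in when it is done.

Besides the shell and the picture viewer there is one more tool, called after ">>>" as name(argument=value, ...), one argument or row to a line, values as JSON. move_arm: Moves the arm, as the interface text tells. Its arguments: {"type":"object","properties":{"rows":{"type":"array"}},"required":["rows"]}

```bash
mkdir -p pics
python3 - <<'E'
from rig import r,eyes,spotter
import cv2,numpy as np
s=r.state();print(s)
ims=[]
for n in("scene","top"):
    im=eyes.snapshot(n);ims.append(im)
    c=eyes.calibration(n);print(n,c["K"].round(1).tolist(),c["view"].round(3).tolist())
    for l in("console","rail_left","rail_right","cover","drawer","mass_small","accel","mass_mid"):
        for d in spotter.masks_of(l,n)[:2]:
            print(l,d["conf"],d["point"],d["pixels"].sum())
cv2.imwrite("pics/a.png",cv2.resize(ims[0][:,:,::-1],(800,600)))
cv2.imwrite("pics/b.png",cv2.resize(ims[1][:,:,::-1],(800,600)))
E
```

```text
{'time': 0.0, 'joint_pos': array([ 75.15911218,  39.53475423, -11.14239854,  89.74419637,
         9.01163255,  51.71043014, -12.32647944]), 'joint_vel': array([ 0.05942816, -0.00021622,  0.05101262,  0.05520977, -0.03297154,
        0.05464136, -0.02315283]), 'effort': array([-8.76446325e-05, -5.27570879e+01, -1.26676843e+00, -1.53429919e+01,
       -5.25579765e-02,  6.48704212e-03,  1.74948750e-04]), 'position': array([ 180.17046732, -597.83533909,  254.89496606]), 'orientation': array([[ 9.57432451e-01,  2.88656601e-01, -6.84104197e-04],
       [ 2.88657373e-01, -9.57430860e-01,  1.75197468e-03],
       [-1.49263415e-04, -1.87486913e-03, -9.99998231e-01]]), 'ft_force': array([-0.07711204, -0.19429802, -0.64592118]), 'torque': array([-0.01965158,  0.08183245,  0.02164054]), 'grasp_force': 0.0, 'gripper_width': 1.0021559846949928}
scene [[426.0, 0.0, 258.0], [0.0, 426.0, 193.4], [0.0, 0.0, 1.0]] [[-0.865, -0.502, -0.002, 458.133], [-0.36, 0.623, -0.694, 238.293], [0.349, -0.6, -0.72, 792.165], [0.0, 0.0, 0.0, 1.0]]
console 0.76 [255.1, 208.4] 9164
rail_left 0.78 [250.2, 205.9] 9331
rail_right 0.76 [252.5, 205.4] 9376
rail_right 0.51 [288.9, 213.2] 888
drawer 0.6 [288.8, 212.4] 947
drawer 0.18 [281.8, 199.5] 274
mass_mid 0.81 [224.5, 313.4] 249
top [[359.7, 0.0, 253.1], [0.0, 359.7, 192.7], [0.0, 0.0, 1.0]] [[0.001, -1.0, -0.02, 25.97], [-0.988, 0.002, -0.152, 544.966], [0.152, 0.019, -0.988, 879.156], [0.0, 0.0, 0.0, 1.0]]
console 0.79 [275.5, 194.8] 8179
rail_left 0.9 [275.8, 191.6] 8172
rail_left 0.36 [265.7, 218.1] 303
rail_right 0.56 [272.4, 193.0] 8232
drawer 0.86 [273.6, 224.6] 243
mass_small 0.57 [223.6, 187.5] 41
accel 0.54 [307.8, 181.0] 40
mass_mid 0.55 [162.7, 226.4] 97
```

View pics/a.png

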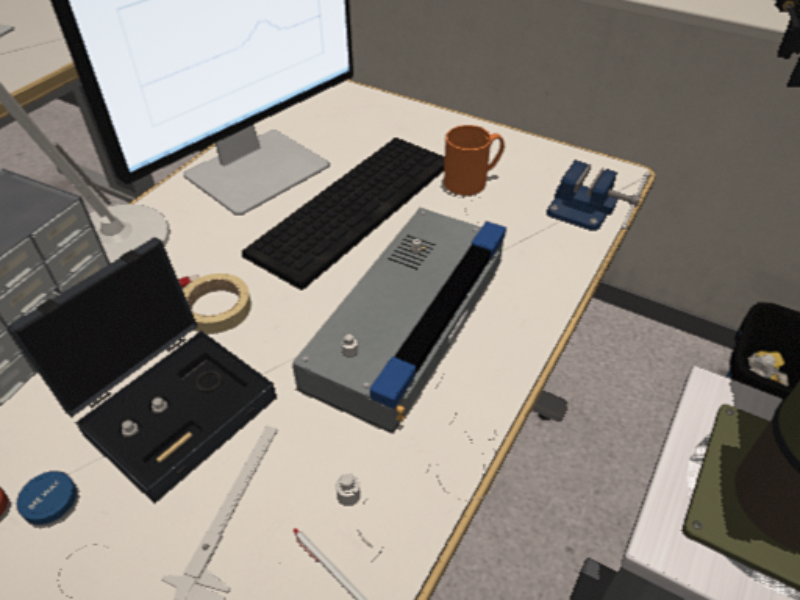

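View pics/b.png

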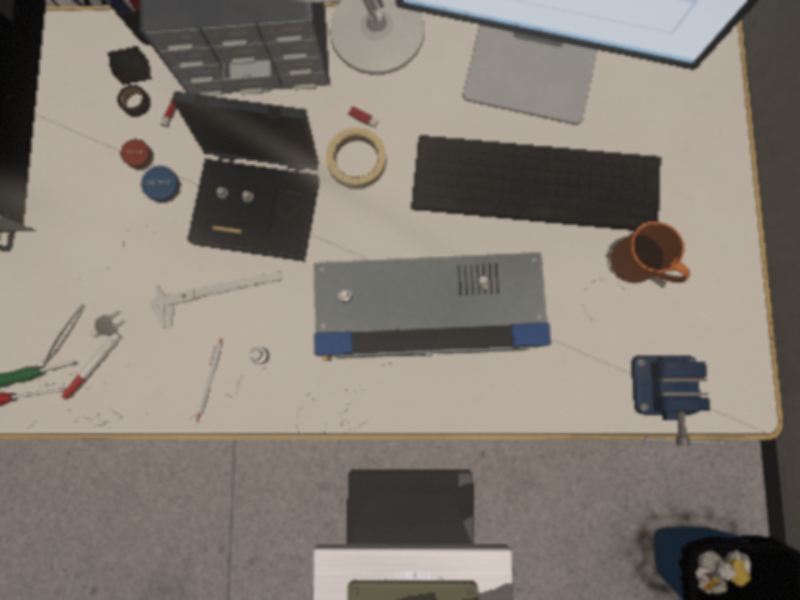

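The scene view shows the console with its black rail between the blue cheeks, from about (495,240) to (390,385) in 800-wide pixels. The top view shows the rail at about (352..513, 338), with the small objects standing behind it. Next I'll fit the console pose to the black and blue masks.

```bash
cat > h.py <<'E'
import cv2,numpy as np
from scipy.optimize import minimize
def proj(c,P):
    p=np.c_[P,np.ones(len(P))]@np.array(c["view"]).T[:,:3]; q=p@np.array(c["K"]).T; return q[:,:2]/q[:,2:]
def world(p,P):
    x,y,a=p; c,s=np.cos(a),np.sin(a); return np.c_[x+c*P[:,0]-s*P[:,1],y+s*P[:,0]+c*P[:,1],P[:,2]]
def box(x0,x1,y0,y1,z0,z1): return np.array([[x,y,z] for x in(x0,x1) for y in(y0,y1) for z in(z0,z1)],float)
CH=[box(-75,-43,125,185,60,76),box(-75,-43,-185,-125,60,76)]
RAIL=np.array([[-75,-125,72],[-75,125,72],[-43,125,72],[-43,-125,72.]])
def draw(c,p,P,S=8):
    m=np.zeros((384*4,512*4),np.uint8); h=cv2.convexHull(((proj(c,world(p,P))+.5)*4).astype(np.float32))
    cv2.fillPoly(m,[np.round(h*16).astype(np.int32)],255,shift=4); return cv2.resize(m,(512,384),interpolation=cv2.INTER_AREA)/255.
E
python3 - <<'E'
from h import *
from rig import r,eyes,spotter
data={}
for n in("scene","top"):
    im=eyes.snapshot(n); c=eyes.calibration(n)
    b=im.astype(int); blue=(b[:,:,2]>b[:,:,0]+40)
    cons=cv2.dilate(max(spotter.masks_of("console",n),key=lambda d:d["conf"])["pixels"].astype(np.uint8),np.ones((7,7)))>0
    data[n]=(c,(blue&cons).astype(float),((b.max(2)<45)&cons).astype(float)); print(n,[d.sum() for d in data[n][1:]])
def cost(p,names,w=(1,1)):
    t=0
    for n in names:
        c,bl,bk=data[n]
        mb=np.maximum(draw(c,p,CH[0]),draw(c,p,CH[1])); t+=w[0]*np.abs(mb-bl).sum()+w[1]*np.abs(draw(c,p,RAIL)-bk).sum()
    return t
for names in(("top",),("scene",),("top","scene")):
  for w in((1,1),(1,0)):
    best=min((minimize(cost,[530,y,a],args=(names,w),method="Nelder-Mead",options=dict(initial_simplex=np.array([[530,y,a],[550,y,a],[530,y+20,a],[530,y,a+.1]]))) for y in(-60,-20) for a in(-.05,0.05)),key=lambda o:o.fun)
    p=best.x;print(names,w,best.fun,p.round(3),"rail L,R",world(p,np.array([[-59,125,72],[-59,-125,72.]])).round(1).tolist())
for n in data:
    c=data[n][0];im=eyes.snapshot(n)[:,:,::-1]
    k=4;big=cv2.resize(im,None,fx=k,fy=k,interpolation=cv2.INTER_CUBIC)
    for P in CH+[RAIL]:
        cv2.polylines(big,[np.round((cv2.convexHull(((proj(c,world(p,P))+.5)*k).astype(np.float32)))).astype(np.int32)],True,(0,255,255),1)
    u=proj(c,world(p,RAIL)).mean(0)*k; x,y=int(u[0]),int(u[1])
    cv2.imwrite(f"pics/fit_{n}.png",big[max(0,y-250):y+250,max(0,x-390):x+390])
a=cv2.imread("pics/fit_scene.png");b=cv2.imread("pics/fit_top.png")
w=min(a.shape[1],b.shape[1]);cv2.imwrite("pics/fit.png",np.vstack([cv2.resize(a[60:440,:w],None,fx=.95,fy=.95)[:360],cv2.resize(b[130:370,:w],None,fx=.95,fy=.95)[:240]]))
E
```

```text
scene [np.float64(687.0), np.float64(1133.0)]
top [np.float64(522.0), np.float64(0.0)]
('top',) (1, 1) 1538.2980392156862 [ 5.40778e+02 -2.88780e+01  4.50000e-02] rail L,R [[476.2, 93.3, 72.0], [487.5, -156.4, 72.0]]
('top',) (1, 0) 180.8156862745098 [ 5.41278e+02 -2.68960e+01  3.80000e-02] rail L,R [[477.6, 95.8, 72.0], [487.0, -154.0, 72.0]]
('scene',) (1, 1) 849.3058823529411 [ 5.37494e+02 -3.08290e+01  3.50000e-02] rail L,R [[474.2, 92.0, 72.0], [482.9, -157.8, 72.0]]
('scene',) (1, 0) 189.5254901960784 [ 5.40543e+02 -3.33460e+01  3.80000e-02] rail L,R [[476.8, 89.3, 72.0], [486.4, -160.5, 72.0]]
('top', 'scene') (1, 1) 2437.827450980392 [ 5.37932e+02 -3.11980e+01  3.90000e-02] rail L,R [[474.1, 91.4, 72.0], [483.9, -158.4, 72.0]]
('top', 'scene') (1, 0) 374.7176470588235 [ 5.40564e+02 -3.16220e+01  4.40000e-02] rail L,R [[476.1, 90.7, 72.0], [487.1, -159.1, 72.0]]
```

View pics/fit.png

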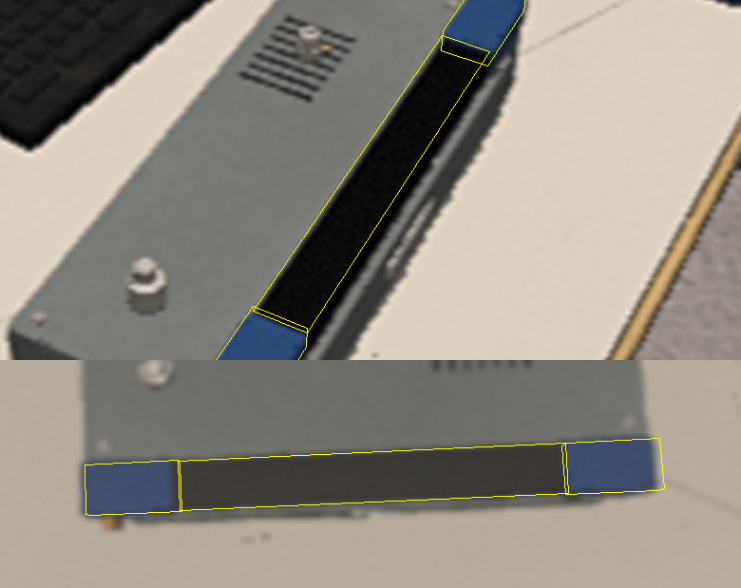

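The fit agrees across both cameras to about 2 mm: rail centre at about (482, -33), yaw 0.041 rad. I'll move above the right end with the fingers closed.

The rows are not in the units I measure in: shifts go in shares of 0.75 m and turns go in shares of pi rad. I convert before sending: 427 mm / 750 = 0.5693, 330 mm / 750 = 0.44, 0.252 rad / 3.1416 = 0.0802.

>>> move_arm(
  rows=[0, 0.04, -0.0333, 0.0067, 0.0057, 0, 0.08, -0.0667, 0.0133, 0.0115, 0, 0.12, -0.1, 0.02, 0.0172, 0, 0.16, -0.1333, 0.0267, 0.0229, 0, 0.2, -0.1667, 0.0333, 0.0286, 0, 0.24, -0.2, 0.04, 0.0344, 0, 0.28, -0.2333, 0.0467, 0.0401, 0, 0.32, -0.2667, 0.0533, 0.0458, 0, 0.36, -0.3, 0.06, 0.0516, 0, 0.4, -0.3333, 0.0667, 0.0573, 0, 0.44, -0.3667, 0.0733, 0.063, 0, 0.48, -0.4, 0.08, 0.0688, 0, 0.52, -0.4333, 0.08, 0.0745, 0, 0.5467, -0.456, 0.08, 0.0783, 0, 0.5693, -0.4747, 0.08, 0.0802, 0, 0.5693, -0.4747, 0.08, 0.0802, 0, 0.5693, -0.4747, 0.08, 0.0802, 0, 0.5693, -0.4747, 0.08, 0.0802],
)

```text
time: 3.0
position: [485.6, -135.8, 195.8]
orientation: [[0.999, 0.039, -0.001], [0.039, -0.999, -0.001], [-0.001, 0.001, -1.0]]
ft_force: [0.1, 0.1, 0.5]
gripper_width: 0.004
grasp_force: 0.0
```

Run:
```python
from h import *
from rig import r,eyes
s=r.state();print(s["time"],s["position"],s["orientation"].round(4).tolist(),s["ft_force"],s["gripper_width"])
c=eyes.calibration("wrist");im=eyes.snapshot("wrist")[:,:,::-1];p=[541,-31,.041]
im=np.clip(im.astype(float)*1.0,0,255).astype(np.uint8)
k=1.5;big=cv2.resize(im,None,fx=k,fy=k,interpolation=cv2.INTER_CUBIC)
pts=proj(c,world(p,RAIL));print(pts.round())
for P in CH+[RAIL]: cv2.polylines(big,[np.round(cv2.convexHull(((proj(c,world(p,P))+.5)*k).astype(np.float32))).astype(np.int32)],True,(0,255,255),1)
cv2.imwrite("pics/w.png",big)
```

```text
3.0 [ 485.59835342 -135.8493524   195.75143358] [[0.9993, 0.0386, -0.0007], [0.0386, -0.9993, -0.0009], [-0.0008, 0.0009, -1.0]] [0.07198215 0.10829984 0.51540082] 0.004422102192240647
[[278. 207.]
 [-15. 208.]
 [-24. 172.]
 [279. 171.]]
```

View pics/w.png

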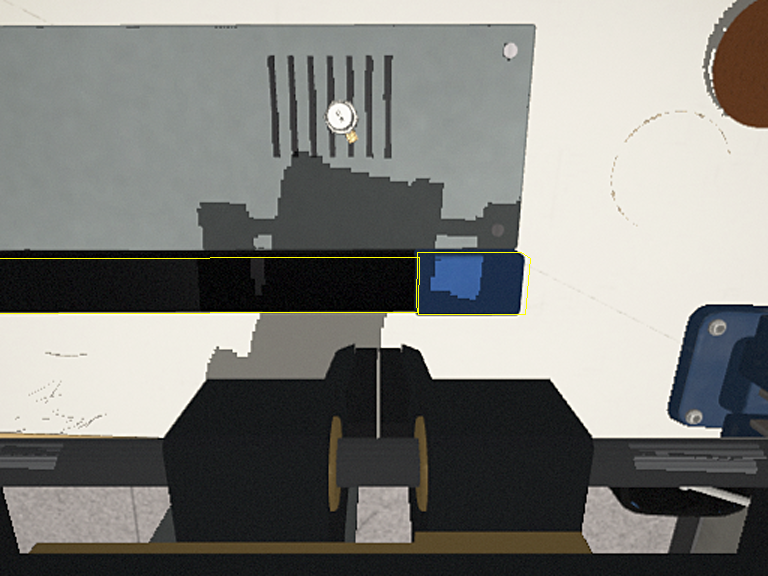

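The wrist view confirms the fit: the outline lies on the rail (rows 258-312) and on the right cheek (columns 417-525). I'll descend gently at the right end.

In the tool's units: 104 mm / 750 = 0.1387, 103 mm / 750 = 0.1373.

>>> move_arm(
  rows=[0, 0, 0, 0.04, 0, 0, 0, 0, 0.08, 0, 0, 0, 0, 0.1133, 0, 0, 0, 0, 0.128, 0, 0, 0, 0, 0.1333, 0, 0, 0, 0, 0.136, 0, 0, 0, 0, 0.1373, 0, 0, 0, 0, 0.1387, 0, 0, 0, 0, 0.1387, 0, 0, 0, 0, 0.1387, 0],
)

```text
time: 4.05
position: [486.7, -134.3, 92.2]
orientation: [[0.999, 0.041, 0.001], [0.041, -0.999, -0.0], [0.001, 0.0, -1.0]]
ft_force: [0.1, -0.3, 0.6]
gripper_width: 0.003
grasp_force: 0.0
```

In the tool's units: 3 mm / 750 = 0.004, 2 mm / 750 = 0.0027.

>>> move_arm(
  rows=[0, 0, 0, 0.0013, 0, 0, 0, 0, 0.0027, 0, 0, 0, 0, 0.004, 0, 0, 0, 0, 0.004, 0, 0, 0, 0, 0.004, 0],
)

```text
time: 4.55
position: [486.6, -134.3, 89.5]
orientation: [[0.999, 0.041, 0.001], [0.041, -0.999, -0.0], [0.001, 0.0, -1.0]]
ft_force: [-0.4, 0.6, 8.9]
gripper_width: 0.006
grasp_force: 4.6
```

Firm contact at TCP z 89.5 with 8.9 N, so this end is rigid. Now I'll probe along the rail.

In the tool's units: -56 mm / 750 = -0.0747, -40 mm / 750 = -0.0533.

>>> move_arm(
  rows=[0, 0, 0, -0.0027, 0, 0, 0, 0, -0.0067, 0, 0, 0, -0.0267, -0.0067, 0, 0, 0, -0.0533, -0.0067, 0, 0, 0, -0.0747, -0.0067, 0, 0, 0, -0.0747, -0.0053, 0, 0, 0, -0.0747, -0.0027, 0, 0, 0, -0.0747, -0.0013, 0, 0, 0, -0.0747, 0, 0, 0, 0, -0.0747, 0.0007, 0, 0, 0, -0.0747, 0.0007, 0],
)

```text
time: 5.65
position: [484.2, -79.8, 89.2]
orientation: [[0.999, 0.039, 0.001], [0.039, -0.999, -0.001], [0.001, 0.001, -1.0]]
ft_force: [-1.0, -0.6, 13.1]
gripper_width: 0.009
grasp_force: 6.4
```

Rigid at console y ≈ -46. Next.

In the tool's units: -17 mm / 750 = -0.0227, -9 mm / 750 = -0.012.

>>> move_arm(
  rows=[0, 0, 0, -0.0027, 0, 0, 0, 0, -0.0067, 0, 0, 0, -0.012, -0.0067, 0, 0, 0, -0.0227, -0.0067, 0, 0, 0, -0.0227, -0.0053, 0, 0, 0, -0.0227, -0.0027, 0, 0, 0, -0.0227, -0.0013, 0, 0, 0, -0.0227, 0, 0, 0, 0, -0.0227, 0, 0],
)

```text
time: 6.55
position: [483.4, -61.3, 89.2]
orientation: [[0.999, 0.041, 0.0], [0.041, -0.999, 0.0], [0.0, -0.0, -1.0]]
ft_force: [-1.9, 1.1, 14.7]
gripper_width: -0.0
grasp_force: 7.2
```

In the tool's units: -17 mm / 750 = -0.0227, -9 mm / 750 = -0.012.

>>> move_arm(
  rows=[0, 0, 0, -0.0027, 0, 0, 0, 0, -0.0067, 0, 0, 0, -0.012, -0.0067, 0, 0, 0, -0.0227, -0.0067, 0, 0, 0, -0.0227, -0.0053, 0, 0, 0, -0.0227, -0.0027, 0, 0, 0, -0.0227, -0.0013, 0, 0, 0, -0.0227, 0, 0, 0, 0, -0.0227, 0, 0],
)

```text
time: 7.45
position: [482.7, -44.3, 89.2]
orientation: [[0.999, 0.041, 0.0], [0.041, -0.999, 0.0], [0.0, -0.0, -1.0]]
ft_force: [-2.6, 1.1, 14.3]
gripper_width: 0.006
grasp_force: 7.3
```

In the tool's units: -17 mm / 750 = -0.0227, -9 mm / 750 = -0.012.

>>> move_arm(
  rows=[0, 0, 0, -0.0027, 0, 0, 0, 0, -0.0067, 0, 0, 0, -0.012, -0.0067, 0, 0, 0, -0.0227, -0.0067, 0, 0, 0, -0.0227, -0.0053, 0, 0, 0, -0.0227, -0.0027, 0, 0, 0, -0.0227, -0.0013, 0, 0, 0, -0.0227, 0, 0, 0, 0, -0.0227, 0, 0],
)

```text
time: 8.35
position: [482.1, -27.4, 89.0]
orientation: [[0.999, 0.041, 0.0], [0.041, -0.999, 0.0], [0.0, -0.0, -1.0]]
ft_force: [-1.3, 0.8, 11.8]
gripper_width: 0.002
grasp_force: 5.6
```

In the tool's units: -17 mm / 750 = -0.0227, -9 mm / 750 = -0.012.

>>> move_arm(
  rows=[0, 0, 0, -0.0027, 0, 0, 0, 0, -0.0067, 0, 0, 0, -0.012, -0.0067, 0, 0, 0, -0.0227, -0.0067, 0, 0, 0, -0.0227, -0.0053, 0, 0, 0, -0.0227, -0.0027, 0, 0, 0, -0.0227, -0.0013, 0, 0, 0, -0.0227, 0, 0, 0, 0, -0.0227, 0, 0],
)

```text
time: 9.25
position: [481.3, -10.5, 88.1]
orientation: [[0.999, 0.041, -0.0], [0.041, -0.999, -0.0], [-0.0, -0.0, -1.0]]
ft_force: [-0.5, 1.1, 0.9]
gripper_width: 0.007
grasp_force: 0.4
```

It gives here (z 88.1, only 0.9 N) at console y ≈ 23. I'll press on gradually.

In the tool's units: 4 mm / 750 = 0.0053, 3 mm / 750 = 0.004.

>>> move_arm(
  rows=[0, 0, 0, 0.0013, 0, 0, 0, 0, 0.0027, 0, 0, 0, 0, 0.004, 0, 0, 0, 0, 0.0053, 0, 0, 0, 0, 0.0053, 0],
)

```text
time: 9.75
position: [481.3, -10.5, 84.1]
orientation: [[0.999, 0.041, -0.0], [0.041, -0.999, -0.0], [-0.0, 0.0, -1.0]]
ft_force: [-2.2, -0.2, 2.9]
gripper_width: 0.005
grasp_force: 1.3
```

In the tool's units: 6 mm / 750 = 0.008, 5.5 mm / 750 = 0.0073.

>>> move_arm(
  rows=[0, 0, 0, 0.0013, 0, 0, 0, 0, 0.0027, 0, 0, 0, 0, 0.004, 0, 0, 0, 0, 0.0053, 0, 0, 0, 0, 0.0067, 0, 0, 0, 0, 0.0073, 0, 0, 0, 0, 0.008, 0, 0, 0, 0, 0.008, 0, 0, 0, 0, 0.008, 0, 0, 0, 0, 0.008, 0, 0, 0, 0, 0.008, 0],
)

```text
time: 10.85
position: [481.3, -10.5, 78.2]
orientation: [[0.999, 0.041, -0.0], [0.041, -0.999, -0.0], [-0.0, 0.0, -1.0]]
ft_force: [-2.1, -0.6, 2.7]
gripper_width: 0.005
grasp_force: 1.5
```

Run:
```python
from h import *
from rig import r,eyes
print(r.state()["ft_force"])
im=eyes.snapshot("scene")[:,:,::-1];cv2.imwrite("pics/s2.png",cv2.resize(im[110:290,150:390],(800,600),interpolation=cv2.INTER_CUBIC))
```

```text
[-2.07363631 -0.5533455   2.73500799]
```

View pics/s2.png

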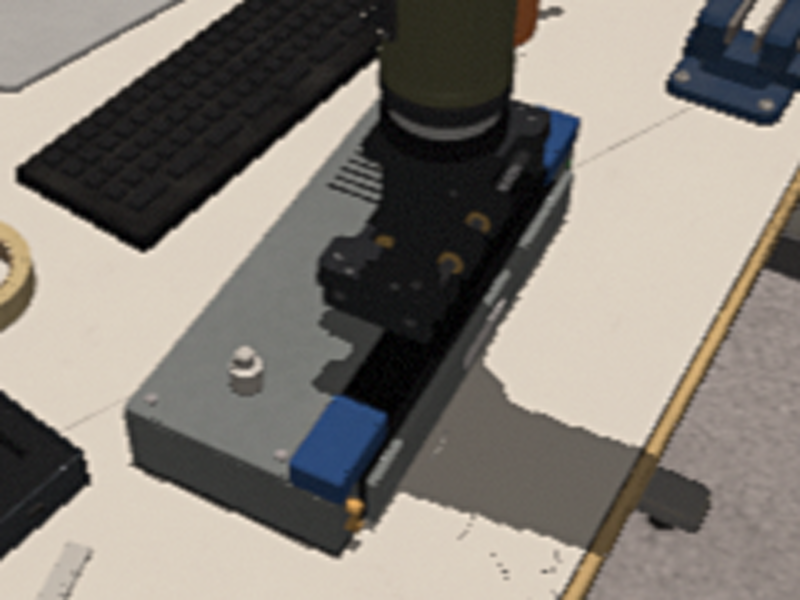

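The drawer seems to stand out in front of the rail, with a lit strip from about (385,470) to (570,190). I'll press a touch further to be sure.

In the tool's units: 1.5 mm / 750 = 0.002, 1 mm / 750 = 0.0013.

>>> move_arm(
  rows=[0, 0, 0, 0.0007, 0, 0, 0, 0, 0.0013, 0, 0, 0, 0, 0.002, 0, 0, 0, 0, 0.002, 0, 0, 0, 0, 0.002, 0],
)

```text
time: 11.4
position: [481.3, -10.5, 77.1]
orientation: [[0.999, 0.041, -0.0], [0.041, -0.999, -0.0], [-0.0, 0.0, -1.0]]
ft_force: [-2.4, 0.1, 8.2]
gripper_width: 0.005
grasp_force: 4.2
```

Bottom reached. Now lift clear.

In the tool's units: 220 mm / 750 = 0.2933, 190 mm / 750 = 0.2533.

>>> move_arm(
  rows=[0, 0, 0, -0.004, 0, 0, 0, 0, -0.008, 0, 0, 0, 0, -0.0133, 0, 0, 0, 0, -0.02, 0, 0, 0, 0, -0.0333, 0, 0, 0, 0, -0.0667, 0, 0, 0, 0, -0.1067, 0, 0, 0, 0, -0.1467, 0, 0, 0, 0.04, -0.1733, 0, 0, 0, 0.0933, -0.1733, 0, 0, 0, 0.1467, -0.1733, 0, 0, 0, 0.2, -0.1733, 0, 0, 0, 0.2533, -0.1733, 0, 0, 0, 0.2933, -0.1733, 0, 0, 0, 0.2933, -0.1733, 0, 0, 0, 0.2933, -0.1733, 0],
)

```text
time: 13.0
position: [490.4, -230.6, 207.1]
orientation: [[0.999, 0.039, 0.001], [0.039, -0.999, -0.0], [0.001, 0.0, -1.0]]
ft_force: [-0.3, 0.5, 0.5]
gripper_width: 0.002
grasp_force: 0.0
```

Run:
```python
from h import *
from rig import r,eyes
s=r.state();print(s["time"],s["position"],s["ft_force"])
a=eyes.snapshot("scene")[:,:,::-1];b=eyes.snapshot("top")[:,:,::-1]
a=cv2.resize(a[120:280,180:340],(400,400),interpolation=cv2.INTER_CUBIC);b=cv2.resize(b[140:260,140:380],(800,400),interpolation=cv2.INTER_CUBIC)
cv2.imwrite("pics/e.png",np.hstack([a,b[:,:400]]));cv2.imwrite("pics/e2.png",b)
```

```text
13.0 [ 490.4430392  -230.60070587  207.09661755] [-0.28045798  0.4588287   0.51873703]
```

View pics/e.png

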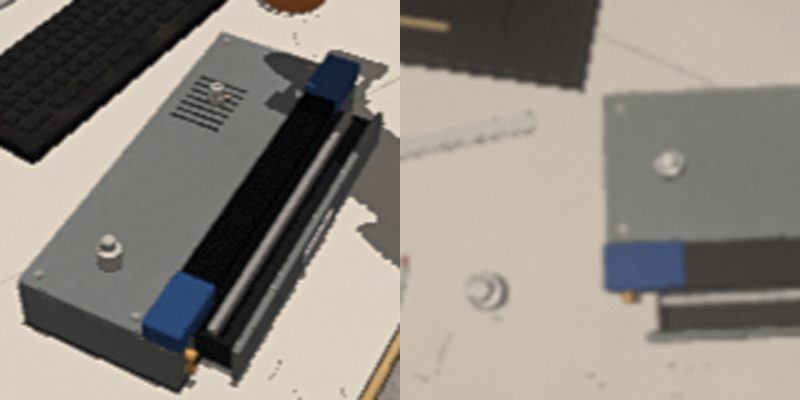

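The drawer now stands fully out (the tray and silver bar show in front of the rail) and the objects haven't moved. The picture taken at 11 mm didn't show the drawer out, so I can't be sure when it released. With plenty of time left, I'll press the cover once more at the same spot so that pressed cover and open drawer certainly coincide.

In the tool's units: -220 mm / 750 = -0.2933, -200 mm / 750 = -0.2667.

>>> move_arm(
  rows=[0, 0, -0.0533, 0, 0, 0, 0, -0.1067, 0, 0, 0, 0, -0.16, 0, 0, 0, 0, -0.2133, 0, 0, 0, 0, -0.2667, 0.0267, 0, 0, 0, -0.2933, 0.0667, 0, 0, 0, -0.2933, 0.12, 0, 0, 0, -0.2933, 0.144, 0, 0, 0, -0.2933, 0.152, 0, 0, 0, -0.2933, 0.156, 0, 0, 0, -0.2933, 0.1587, 0, 0, 0, -0.2933, 0.1613, 0, 0, 0, -0.2933, 0.164, 0, 0, 0, -0.2933, 0.1667, 0, 0, 0, -0.2933, 0.1693, 0, 0, 0, -0.2933, 0.1713, 0, 0, 0, -0.2933, 0.1713, 0, 0, 0, -0.2933, 0.1713, 0],
)

```text
time: 14.9
position: [481.7, -10.1, 78.4]
orientation: [[0.999, 0.041, 0.001], [0.041, -0.999, 0.0], [0.001, -0.0, -1.0]]
ft_force: [-0.8, 2.6, 5.1]
gripper_width: 0.004
grasp_force: 2.8
```

In the tool's units: 220 mm / 750 = 0.2933, 190 mm / 750 = 0.2533.

>>> move_arm(
  rows=[0, 0, 0, -0.004, 0, 0, 0, 0, -0.008, 0, 0, 0, 0, -0.0133, 0, 0, 0, 0, -0.02, 0, 0, 0, 0, -0.0333, 0, 0, 0, 0, -0.0667, 0, 0, 0, 0, -0.1067, 0, 0, 0, 0, -0.1467, 0, 0, 0, 0.04, -0.1733, 0, 0, 0, 0.0933, -0.1733, 0, 0, 0, 0.1467, -0.1733, 0, 0, 0, 0.2, -0.1733, 0, 0, 0, 0.2533, -0.1733, 0, 0, 0, 0.2933, -0.1733, 0, 0, 0, 0.2933, -0.1733, 0, 0, 0, 0.2933, -0.1733, 0],
)

```text
time: 16.5
position: [489.8, -230.8, 208.5]
orientation: [[0.999, 0.039, -0.0], [0.039, -0.999, -0.0], [-0.0, 0.0, -1.0]]
ft_force: [0.2, 0.3, -0.3]
gripper_width: 0.004
grasp_force: 0.0
```

Run:
```python
from h import *
from rig import r,eyes
s=r.state();print(s["time"],s["position"],s["ft_force"])
a=eyes.snapshot("scene")[:,:,::-1]
cv2.imwrite("pics/f.png",cv2.resize(a[110:290,150:390],(800,600),interpolation=cv2.INTER_CUBIC))
```

```text
16.5 [ 489.75778182 -230.78301827  208.47625448] [ 0.18606365  0.3322741  -0.28697558]
```

View pics/f.png

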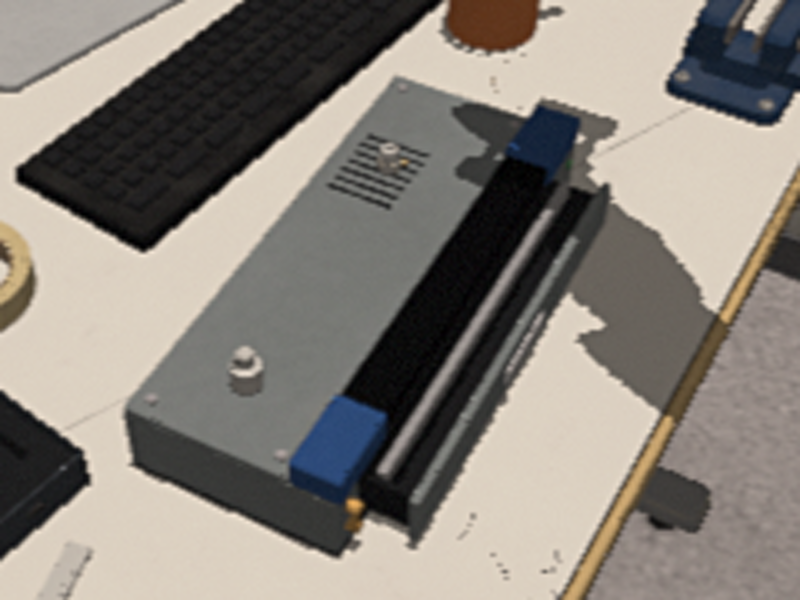

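The drawer is out (front panel from (415,530) to (605,190)), the rail shows no dip, the small mass and sensor are in place, and the arm is clear. I'll hand it in.

```bash
python3 -c "
from rig import r
print(r.sign_off())"
```

```text
the job is handed in; nothing more can be done
None
```

The drawer is out, the cover looks flush again in the last picture, the sensor and masses look unmoved, the arm is clear, and the job is handed in (no verdict was returned).

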